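# Hold a rubber specimen at 10 N on the lever force stand

## Robot

A 6-joint arm with a two-finger parallel gripper is mounted at the origin on the work surface. World frame = base frame: x ahead of the robot, y to its left, z up, the work surface at z = 0. Lengths are in m, angles in degrees, forces in N, time in s.
With the tool pointing down it reaches from about 0.3 to 0.75 m from the base axis. Payload 8.5 kg.
Tool frame: the origin (TCP) lies midway between the tips of the shut fingers; the grasp point (between the pads) lies 19 mm behind it; z points along the fingers, y is the line along which they close (so a half turn about z gives the same grasp; the last joint's range is limited). The gripper opens to 85 mm and grips with 20 to 120 N. Pads are 22 mm wide; open, the fingers measure 114 mm over their backs; the gripper's body (76 mm by 85 mm) begins 54 mm behind the grasp point. The pads swing forward as they close: fully open they stand 13 mm farther back than shut.
Start: joints at [55.273, 21.807, 74.336, -0, 83.858, -12.336], TCP at [0.21, 0.509, 0.231] pointing down, gripper open.
Joint ranges: [-178.18, 178.18], [-50.72, 133.34], [12.68, 142.11], [-81.47, 261.47], [9.98, 163.14], [-165.26, 165.26]. Speed limits (degrees/s): [136.94, 136.94, 180, 180, 180, 180].

## Interface

Orientations are given as [roll, pitch, yaw] about the fixed x, y, z axes, in that order (R = Rz(yaw) Ry(pitch) Rx(roll)).
In Python, from rig import status, camera, manip gives the robot as it stands. The module is installed in compiled form; this text tells all that it offers.
- The arm moves only by the shell command python3 -m pendant 'ROWS' [OPENING] [FORCE]. ROWS is text: rows parted by semicolons, each of 4 numbers parted by spaces: the shift along the tool's x, y, z in mm, then the turn about the tool's z in rad. In form: dx dy dz yaw; .... A call has exactly 5 rows; each row shifts and turns the commanded pose from where the row before left it, along the tool's axes as they then stand; what a row does not reach is not made up. A row lasts 1/12 s, in which the tool goes at most 41.7 mm and 7.16 degrees, less where a joint would pass 70% of its speed; a pose out of reach is approached as far as the arm can. A call with a gripper value outside its range is refused whole. OPENING is the opening, from -1 (shut) to 1 (fully open), set as the call begins (- or left out, the last holds). The fingers move at their own pace and stop on an object; FORCE is the grip in N (left out, the last holds). Time passes only in rows, so rows that do not move let the fingers close, or fill a call up. It gives the time, the measured TCP pose, the force, the opening and the grip force at its end, in the units of the state.
- status.read_state(): the state, without advancing time (a new reading comes with each control period).
- camera(name): name is "scene" or "top" or "wrist"; returns a dict with "pixels" (480x640x3 uint8, red, green, blue), "depth" (480x640 float32, m along the optical axis (not along the pixel's ray), 0 where there is no reading), "vertical_fov" (degrees; the focal length in pixels is half the picture's height over the tangent of half this angle, whatever the lens; pixels are square), "cx", "cy" (the principal point, pixels), "k1" (the pictures are not rectified: a ray, as slopes to the right and down, at radius r is drawn at 1 + k1 r^2 times it, then the intrinsics apply), "R" (3x3) and "t" (3): a world point X has camera coordinates R X + t. Camera axes: x right, y down, z forward; pixel columns grow to the right and rows downward; lengths in m; the calibration is good to about 2 mm. A picture is of the moment at which its call begins.
- manip.hand_in(): hands the job in; it is judged then, once.
The state is a dict: "time": time; "qpos": joint angles; "joint_velocities": joint speeds; "joint_torque": joint torques, N m; "tcp_pos": TCP position; "tcp_rot": TCP orientation; "force": force on the tool from outside, world axes, zero at the start; "moment": the same for the moment, N m; "opening": finger opening in m; "gripper_force": force on a finger pad.
Only numpy, scipy, OpenCV 4.12 (cv2) and the standard library are available. Lean on these libraries where they do the work, as an engineer would, in place of code of your own. Each camera call takes 0.05 s, during which the arm holds its last target. There are 200 camera calls.

## Task

Load the force test stand: put the solid round rubber puck from the white tray into the round recess of the stand's pulled-out sample slide, let go of it, and push the slide fully home under the gauge. Then bring the sprung lever down until the gauge's disc presses the puck with 10 N (pointer straight up; never let it pass 15 N), and finish while still holding the lever there, with the pointer steady for the reading. Leave the other specimens and everything else on the bench where they are.

Things in the scene. Friction and masses are not known exactly. Their poses are not given: they have to be found in the camera images.
- puck: The specimen to test: solid round black rubber puck, 36 mm diameter, 28 mm tall, edges bevelled 1.5 mm, about 35 g. It stands in the white tray with a square block and a hollow bush of the same rubber, about 75 mm apart in a row along the tray, in any order. Origin: centre of its underside, z up its axis.
- square_block: Another specimen, not wanted: square black rubber block 34 x 34 mm, 28 mm tall. Origin: centre of its underside.
- bush: Another specimen, not wanted: round black rubber bush with a 20 mm bore through it, 38 mm outside diameter, 28 mm tall. Origin: centre of its underside.
- tray: White rectangular tray, fixed to the bench, 270 mm (its x) x 165 mm (its y), open above, walls 38 mm high and 4 mm thick, floor 4 mm thick. Origin: centre of its underside. The three specimens stand in a row along its x.
- stand: Force test stand, fixed: grey base 300 (its x) x 170 x 20 mm, column (top 336 mm up) and head at its back (+x), dial gauge before the head. Origin: bench level, under the gauge's plunger. Its front is its -x: dial and slide face that way; lever on its -y side. Gauge: 33 mm to the front of the plunger axis, 40 mm to the sides, 142 to 300 mm up at rest, so no room to load from above under it.
- slide (a joint): Sample slide, in m: 0 = fully home against its stop (recess exactly under the plunger), grows as it is pulled out to the stand's front, 0.13 at most; starts pulled out 0.105 to 0.13. It stays where it is left; about 2 N moves it.
- nest (a point): Centre of the floor of the round recess on the slide, 39 mm above the bench: the puck's underside goes here. The recess is 42 mm wide and 5 mm deep, in the middle of a 66 mm square steel block whose top is 44 mm above the bench. Axes as the stand's.
- slide_knob (a point): Centre of the flat front end of the slide's black round pull knob (28 mm diameter, axis along the stand's x, 42 mm above the bench), 117 mm in front of the recess. Push here in the stand's +x direction to send the slide home. Axes as the stand's.
- lever: Pull-down lever, 12 mm rod with ball knob. Origin: its pivot, 190 mm up, 55 mm behind and 105 mm to the -y side of the plunger axis; swings in a plane parallel to the stand's x-z. At rest it points to the front, 0.55 rad above level (axes then as the stand's); sprung, goes back up if let go. Swings down 1.2 rad at most, 30 mm of gauge per rad: disc meets puck at about 0.73, 10 N at 0.9.
- lever_knob (a point): Centre of the lever's black ball knob, 34 mm diameter, 180 mm from the pivot; 284 mm above the bench at rest, about 128 mm at 10 N, when the lever points 0.35 rad below level. Pressing the knob down takes about 2 N at first and about 6 N at the 10 N reading.
- plunger: The gauge's sprung plunger: a steel rod ending below in a flat 30 mm pressing disc, which is 89 mm above the bench at rest. 2 N per mm of compression, up to 10 mm. Moves with the gauge. Origin: on the plunger's axis, at bench level when at rest.
- pointer (a joint): Reading of the dial gauge, as the angle of its black pointer in rad: 0 = 0 N (pointer to the lower left, seen from the stand's front), 2.356 = 10 N (pointer straight up, at the middle long mark), 4.71 = 20 N (lower right); clockwise, 0.2356 rad per N. The marks are 2 N apart, long ones at 0, 10 and 20 N.
- beaker: Bystander: empty glass beaker, 68 mm diameter, 90 mm tall.
- bottle: Bystander: white wide-mouthed bottle with its cap on, 60 mm diameter, 115 mm tall.
- lid_ring: Bystander: white plastic ring, 52 mm diameter, 12 mm high, flat on the bench.
- caliper: Bystander: steel vernier caliper, 235 mm long, flat on the bench.
- dish: Bystander: shallow round glass dish, 90 mm diameter, 16 mm high.
Mind the look-alikes: they are no part of the job. Leave any orange or pink look-alike of the puck alone.

How it is judged (in metres and radians):
On the way, in this order (a step that is already met when the one before it is completed fails the run):
1. the round puck stands in the slide's recess, let go, with the slide still pulled out (horizontal distance between puck and nest below 0.006 m and z of puck in the frame of nest between -0.003 and 0.003 m and angle between puck's own z axis and vertical below 0.08 rad and contact force between the fingers and puck below 0.3 N and value of joint slide above 0.03 m), for 0.2 s.
2. the slide is pushed fully home with the puck still in its recess and the gauge not yet pressing (horizontal distance between puck and nest below 0.006 m and z of puck in the frame of nest between -0.003 and 0.003 m and angle between puck's own z axis and vertical below 0.08 rad and value of joint slide below 0.004 m and value of joint pointer below 0.3 rad), for 0.2 s.
3. the lever is brought down until the gauge presses the puck with 10 N (horizontal distance between puck and nest below 0.006 m and z of puck in the frame of nest between -0.003 and 0.003 m and angle between puck's own z axis and vertical below 0.08 rad and value of joint slide below 0.004 m and value of joint pointer between 1.885 and 2.827 rad and contact force between plunger and puck above 6 N and contact force between the fingers and lever above 1.5 N), for 0.3 s.
At the end, for the whole second after the job is handed in: Puck upright in the recess (centre within 6 mm, full depth within 3 mm, 0.08 rad), slide home within 4 mm, the disc pressing on the puck, pointer steady between 8 and 12 N (1.885 to 2.827 rad), fingers still holding the lever down and touching neither puck nor plunger (all of step 3 and velocity of joint pointer between -0.3 and 0.3 rad/s and contact force between the fingers and plunger below 0.3 N and contact force between the fingers and puck below 0.3 N); the arm keeps its last pose, push and grip.
It fails at once if the gauge is driven past 15 N (value of joint pointer above 3.534 rad).
It fails at once if another specimen or a bystander is shifted by more than 30 mm (distance of any of square_block, bush, beaker, bottle, lid_ring, caliper, dish from where it was at the start of the episode above 0.03 m).
It also fails if it takes over 72 s, if anything falls off the work surface, if the arm or the gripper's body presses on something with over 40 N, if the wrist force passes 120 N, or if a joint passes its speed limit or range.

## Working session

There is one attempt and no reset: what is moved stays moved. The work goes in short steps, Python scripts to look and compute and a shell command to move; the robot and the scene stay as the last step left them, time stands still between calls to the robot, and variables do not carry over. Pictures are saved under pics/ and viewed, at most 10 in all, crops included, and the job is handed in when it is done.

```bash
mkdir -p pics; cat > h.py <<'E'
import numpy as np, cv2
from rig import status, camera, manip
def K(c):
    f=240/np.tan(np.radians(c["vertical_fov"])/2); return f
def ray(c,u,v):
    f=K(c); d=np.array([(u-c["cx"])/f,(v-c["cy"])/f]); s=d.copy()
    for _ in range(20): s=d/(1+c["k1"]*(s@s))
    R=np.array(c["R"]);o=-R.T@np.array(c["t"]); return o,R.T@np.array([s[0],s[1],1.])
def onplane(c,u,v,z):
    o,d=ray(c,u,v); return o+d*(z-o[2])/d[2]
def depthpt(c,u,v):
    o,d=ray(c,u,v); return o+d*c["depth"][int(round(v)),int(round(u))]
def cloud(c):
    f=K(c); v,u=np.mgrid[:480,:640]; d=np.stack([(u-c["cx"])/f,(v-c["cy"])/f],-1); s=d.copy()
    for _ in range(20): s=d/(1+c["k1"]*(s**2).sum(-1,keepdims=True))
    P=np.concatenate([s,np.ones((480,640,1))],-1)*c["depth"][...,None]
    R=np.array(c["R"]); return (P-np.array(c["t"]))@R
def proj(c,X):
    p=np.array(c["R"])@np.array(X)+np.array(c["t"]); s=p[:2]/p[2]; s=s*(1+c["k1"]*(s@s)); return s*K(c)+[c["cx"],c["cy"]]
def save(c,n): cv2.imwrite("pics/"+n+".png",c["pixels"][...,::-1])
E
python3 - <<'E'
from h import *
import pickle
for n in("scene","top","wrist"):
    c=camera(n); save(c,n+"0"); pickle.dump(c,open(n+"0.pkl","wb"))
    print(n,c["vertical_fov"],c["k1"],-np.array(c["R"]).T@c["t"],np.array(c["R"])[2],(c["depth"]>0).mean())
print(status.read_state())
E
```

```text
scene 43.963764626740655 -0.09674109196933257 [ 1.47601895 -0.55522538  0.8216822 ] [-0.72817009  0.43470761 -0.52990339] 0.985166015625
top 53.97777958135697 -0.03137468438595081 [ 0.44656197 -0.06998056  1.08797288] [ 0.15845488  0.00515753 -0.98735275] 0.99583984375
wrist 68.48917879918123 -0.0236649550588354 [0.1451429  0.5342939  0.37312951] [ 0.25425133 -0.10700834 -0.96120002] 0.9960319010416666
{'time': 0.15, 'qpos': array([ 5.52726193e+01,  2.18320031e+01,  7.43700200e+01, -7.43910281e-04,
        8.38586896e+01, -1.23363214e+01]), 'joint_velocities': array([-0.12940965,  0.0312445 , -0.13425292, -0.05320572,  0.00767549,
        0.04557197]), 'joint_torque': array([ 1.96909830e-03, -4.48626924e+01, -2.31345141e+01, -2.28109116e-04,
        3.82712067e-03,  8.95960511e-05]), 'tcp_pos': array([0.20939617, 0.50835099, 0.23088275]), 'tcp_rot': array([-1.79940531e+02, -1.22487571e-02,  1.57609014e+02]), 'force': array([-0.13913115,  0.04879316, -0.01763376]), 'moment': array([0.06247488, 0.01388785, 0.01473286]), 'gripper_force': 0.0, 'opening': 0.08556789055976989}
```

View pics/top0.png

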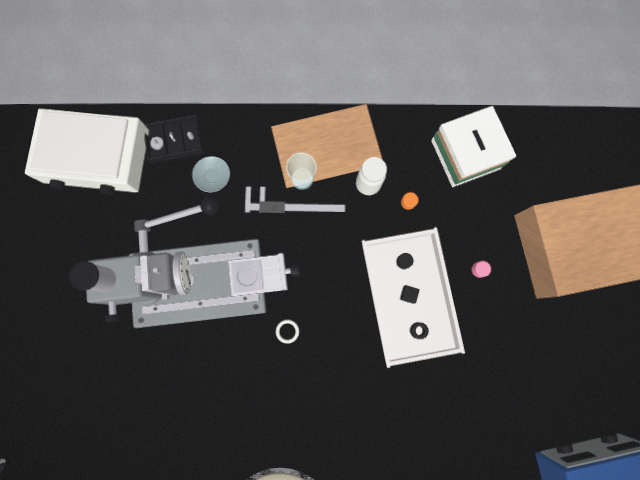

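View pics/scene0.png

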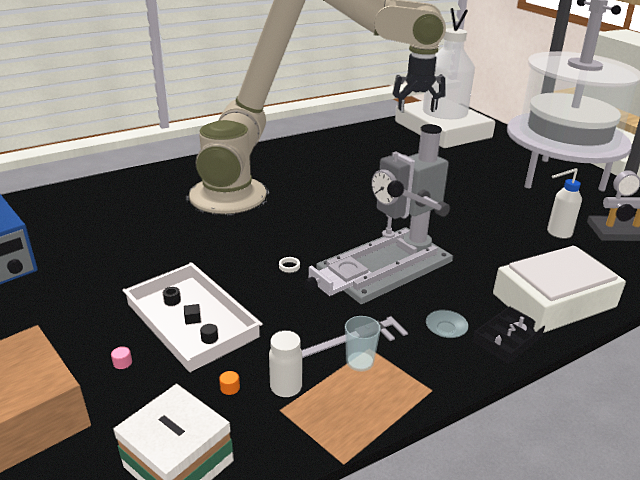

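The top view shows the tray with the puck at (405,261), block (410,294) and bush (419,330). The stand points its front to the right, with slide recess ≈(246,276), slide knob ≈(293,271) and lever knob ≈(209,205). The scene view confirms the solid puck is at (209,333), and the slide is pulled out.

```bash
cat > m.py <<'E'
from h import *
import pickle
T=pickle.load(open("top0.pkl","rb"));S=pickle.load(open("scene0.pkl","rb"))
for n,c,w in(("top",T,[(370,240,450,350)]),("scene",S,[(160,280,225,345)])):
    P=cloud(c); x0,y0,x1,y1=w[0]
    g=c["pixels"].max(-1); m=np.zeros((480,640),np.uint8); m[y0:y1,x0:x1]=(g[y0:y1,x0:x1]<90)
    k,l,st,ce=cv2.connectedComponentsWithStats(m)
    for i in range(1,k):
        if st[i,4]<60: continue
        q=P[l==i]; zt=np.percentile(q[:,2],80); top=q[q[:,2]>zt-.006]
        (a,b),r=cv2.minEnclosingCircle(top[:,:2].astype(np.float32)*1000)
        print(n,ce[i].round(1),st[i,4],"ztop",zt.round(4),"mean",top.mean(0).round(4),"circ",round(a,1),round(b,1),round(r,1))
P=cloud(T)
for nm,(u,v) in dict(recess=(246,277),blk=(235,262),blk2=(258,290),slfront=(280,275),knob=(293,271),lev=(209,205),pivot=(142,226),base=(255,310),tab=(320,420)).items():
    print(nm,P[v,u].round(4))
# block top
m=(abs(P[...,2]-.044)<.004); m[:,:225]=0;m[:,300:]=0;m[:250]=0;m[300:]=0
pts=P[m][:,:2]; print("blk top",len(pts),cv2.minAreaRect((pts*1000).astype(np.float32)))
# base top z=.02
m=(abs(P[...,2]-.02)<.004); m[:,:125]=0;m[:,270:]=0;m[:235]=0;m[330:]=0
pts=P[m][:,:2]; print("base",len(pts),cv2.minAreaRect((pts*1000).astype(np.float32)))
for r in range(264,282,2): print((P[r,280:304:1,2]*1000).round(0).astype(int))
for n,c,x0,y0,x1,y1 in(("top",T,195,192,225,220),("scene",S,385,175,410,202)):
    m=np.zeros((480,640),bool);m[y0:y1,x0:x1]=True; Q=cloud(c); m&=(Q[...,2]>.2)&(c["pixels"].max(-1)<70)
    q=Q[m]; A=np.c_[2*q,np.ones(len(q))]; s=np.linalg.lstsq(A,(q**2).sum(1),rcond=None)[0]
    print(n,"leverknob mean",q.mean(0).round(4),"sphere",s[:3].round(4),np.sqrt(s[3]+s[:3]@s[:3]).round(4))
E
python3 m.py
python3 - <<'E'
import cv2
a=cv2.imread("pics/top0.png")[190:340,60:310]; cv2.imwrite("pics/c1.png",cv2.resize(a,None,fx=3,fy=3,interpolation=cv2.INTER_CUBIC))
E
```

```text
top [446.2 254.5] 222 ztop 0.0026 mean [ 0.594  -0.3798  0.0007] circ 579.8 -379.3 50.0
top [404.5 260.5] 200 ztop 0.0341 mean [ 0.5765 -0.2765  0.0326] circ 576.2 -276.6 17.5
top [409.4 293.9] 235 ztop 0.0337 mean [ 0.5003 -0.2837  0.0416] circ 479.1 -187.2 121.7
top [373.9 327.8] 425 ztop 0.0023 mean [ 0.4252 -0.2082  0.0033] circ 438.4 -159.2 89.6
top [418.8 330.2] 178 ztop 0.034 mean [ 0.4208 -0.3014  0.0466] circ 429.7 -195.9 127.0
scene [220.3 283.1] 69 ztop -0.0006 mean [ 0.4046 -0.1836 -0.0017] circ 408.3 -189.3 23.2
scene [171.3 295.9] 271 ztop 0.0294 mean [ 0.4337 -0.308   0.0342] circ 941.3 -427.3 549.8
scene [191.7 313.8] 283 ztop 0.0302 mean [ 0.5062 -0.2875  0.0293] circ 505.0 -287.0 21.9
scene [208.9 333.4] 290 ztop 0.0301 mean [ 0.5828 -0.2782  0.0293] circ 581.4 -276.7 18.8
recess [0.5358 0.0798 0.0393]
blk [0.5686 0.1044 0.0456]
blk2 [0.5075 0.0532 0.0321]
slfront [0.5392 0.0028 0.056 ]
knob [ 0.5482 -0.0256  0.0567]
lev [0.6364 0.1092 0.3028]
pivot [0.6186 0.2598 0.203 ]
base [0.4633 0.0605 0.0182]
tab [ 0.2228 -0.0869 -0.0009]
blk top 760 ((541.842529296875, 43.35
[... 356 characters left out ...]
6 56 52 54 55 57 56 57 56 55  1  0  1 -2  1]
[  55   56   61   55   49   50   48   47   49   49   54   54   56   54
   58   54 1088   57   55    2    0   -3    0    1]
[57 57 55 59 57 50 46 49 47 46 56 57 54 56 57 54 56 57 56  0  3  0  0  4]
[60 54 57 57 55  0 -1  0  2  1 53 48 55 55 53 52 53 52 50 45  1  3  0 -2]
[57 59 61 58 57 33  2  3  6  2  2 42 47 49 47  0  5 -2  1 -1  5  0 -2 -1]
[37 59 58 55 58 40 -1  5  2  2  0  0  3  2  3  1 -2  2  1  3  0  2  0 -4]
[35 57 62 58 58 50  3 -1  1  1  3 -1  2 -2  4  0  2 -2 -3 -1 -1  3  0  1]
top leverknob mean [0.6375 0.1085 0.2981] sphere [0.5386 0.0182 0.6869] 0.4143
scene leverknob mean [0.6523 0.1048 0.2896] sphere [ 1.1409 -0.3395  0.2312] 0.6681
```

View pics/c1.png

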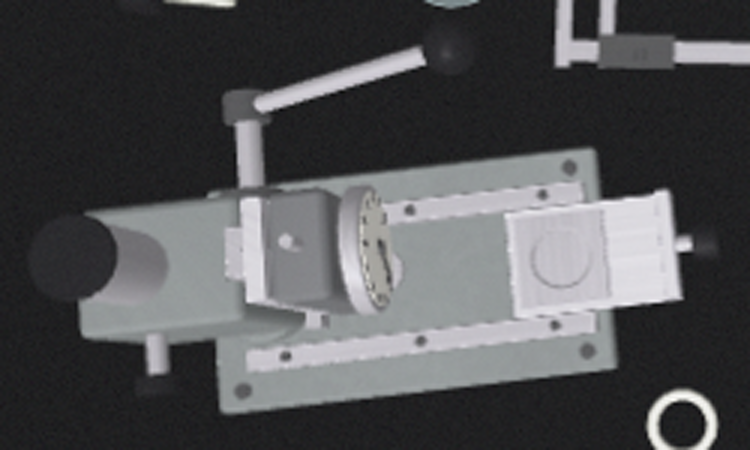

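The crop shows the recess circle at crop (560,258), the slide's front plate at about crop x=670 and the knob at (705,244). The stand's x axis is about yaw 97°, so I use tool yaw ≈187°, which keeps the wrist camera clear of the gauge and lever. Next I move over the puck.

```bash
cat >> h.py <<'E'
def delta(X,yaw=None,verbose=True):
    s=status.read_state(); p=np.array(s["tcp_pos"]); w=np.radians(s["tcp_rot"][2]); D=(np.array(X)-p)*1000
    print("t",round(s["time"],2),"tcp",p.round(4),"rot",s["tcp_rot"].round(2),"tool d mm",np.round([D[0]*np.cos(w)+D[1]*np.sin(w),D[0]*np.sin(w)-D[1]*np.cos(w),-D[2]],1),"turn",None if yaw is None else round(float(-np.radians((yaw-s["tcp_rot"][2]+180)%360-180)),3))
E
python3 -m pendant '0 0 0 -0.104;0 0 0 -0.104;0 0 0 -0.104;0 0 0 -0.104;0 0 0 -0.104' 0.4 40
for i in 1; do python3 -m pendant '-10.5 -33 0 0;-10.5 -33 0 0;-10.5 -33 0 0;-10.5 -33 0 0;-10.5 -33 0 0'
python3 -m pendant '-10.5 -33 0 0;-10.5 -33 0 0;-10.5 -33 0 0;-10.5 -33 0 0;-10.5 -33 0 0'
python3 -m pendant '-10.5 -33 0 0;-10.5 -33 0 0;-10.5 -33 0 0;-10.5 -33 0 0;-10.5 -33 0 0'
python3 -m pendant '-10.5 -33 0 0;-10.5 -33 0 0;-10.5 -33 0 0;-10.5 -33 0 0;-10.5 -33 0 0'
python3 -m pendant '-10.5 -33 0 0;-10.5 -33 0 0;-10.5 -33 0 0;-10.5 -33 0 0;-10.5 -33 0 0'; done
python3 -m pendant '0 0 20 0;0 0 20 0;0 0 20 0;0 0 0 0;0 0 0 0'
python3 - <<'E'
from h import *; import pickle
delta([.577,-.2766,.15],189.5)
c=camera("wrist"); save(c,"w1"); pickle.dump(c,open("w1.pkl","wb"))
E
```

```text
time: 0.57
tcp_pos: [0.2094, 0.5084, 0.231]
tcp_rot: [-180.0, -0.0, -172.3]
force: [-0.0, 0.1, 0.2]
opening: 0.0595
gripper_force: 0.0
time: 0.98
tcp_pos: [0.283, 0.3501, 0.2311]
tcp_rot: [-180.0, -0.0, -172.6]
force: [0.7, 0.7, -0.1]
opening: 0.0601
gripper_force: 0.0
time: 1.4
tcp_pos: [0.3563, 0.1932, 0.2313]
tcp_rot: [180.0, -0.0, -172.6]
force: [0.4, -0.2, 0.5]
opening: 0.0599
gripper_force: 0.0
time: 1.82
tcp_pos: [0.4297, 0.0362, 0.2313]
tcp_rot: [180.0, -0.0, -172.6]
force: [0.6, -0.5, -0.3]
opening: 0.0596
gripper_force: 0.0
time: 2.23
tcp_pos: [0.5031, -0.1207, 0.2311]
tcp_rot: [180.0, -0.0, -172.6]
force: [1.7, 0.3, 0.3]
opening: 0.0601
gripper_force: 0.0
time: 2.65
tcp_pos: [0.5764, -0.2774, 0.2309]
tcp_rot: [180.0, -0.0, -172.6]
force: [0.5, 0.1, 0.8]
opening: 0.06
gripper_force: 0.0
time: 3.07
tcp_pos: [0.5759, -0.2756, 0.1708]
tcp_rot: [179.9, -0.1, -172.6]
force: [-0.0, 0.4, 1.2]
opening: 0.0601
gripper_force: 0.0
t 3.07 tcp [ 0.5759 -0.2756  0.1708] rot [ 1.7992e+02 -9.0000e-02 -1.7260e+02] tool d mm [-1.  -1.1 20.8] turn -0.037
```

View pics/w1.png

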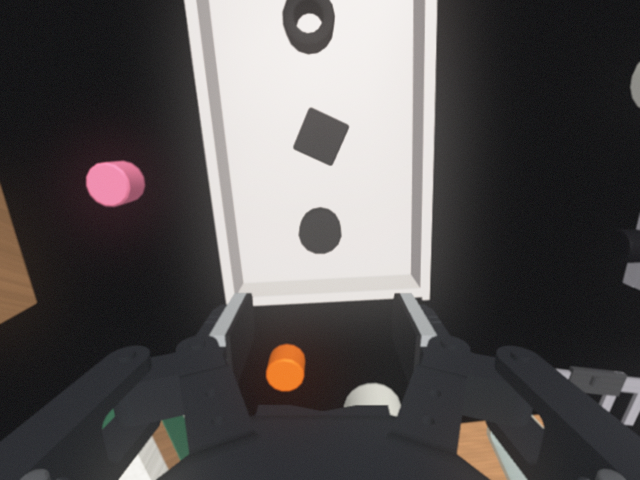

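The wrist view shows the puck at (320,231) between the fingers' line, block at (321,136), bush at (308,22). Now I measure the puck from this view and from the top view.

```bash
python3 - <<'E'
from h import *; import pickle
c=pickle.load(open("w1.pkl","rb")); T=pickle.load(open("top0.pkl","rb"))
def blob(c,x0,y0,x1,y1):
    m=np.zeros((480,640),np.uint8); m[y0:y1,x0:x1]=c["pixels"][y0:y1,x0:x1].max(-1)<110
    k,l,st,ce=cv2.connectedComponentsWithStats(m); i=1+st[1:,4].argmax(); return l==i,ce[i],st[i]
m,ce,st=blob(c,290,200,350,262); print(ce,st); P=cloud(c); q=P[m]; print("z med",np.median(q[:,2]))
t=q[q[:,2]>.027]; (a,b),r=cv2.minEnclosingCircle((t[:,:2]*1000).astype(np.float32)); print("mean top",t.mean(0).round(4),"circ",a,b,r)
pl=onplane(c,*ce,.032); print("plane",pl.round(4))
m2,ce2,st2=blob(T,390,248,420,276); print("top plane",onplane(T,*ce2,.032).round(4))
o1,d1=ray(c,*ce);o2,d2=ray(T,*ce2); k=np.linalg.lstsq(np.c_[d1,-d2],o2-o1,rcond=None)[0]; print("triang",(o1+d1*k[0]).round(4),(o2+d2*k[1]).round(4))
print("tray floor z",np.median(P[180:200,380:400,2]))
E
```

```text
[319.67239011 230.43887363] [ 300  208   41   45 1456]
z med 0.031691296948217734
mean top [ 0.5762 -0.279   0.0329] circ 550.6981811523438 -282.6760559082031 43.686370849609375
plane [ 0.5752 -0.2791  0.032 ]
top plane [ 0.5758 -0.2758  0.032 ]
triang [ 0.5783 -0.2788  0.0193] [ 0.5774 -0.2783  0.0191]
tray floor z 0.0037796464161035568
```

```bash
python3 -m pendant '0 -2.9 25 0;0 0 25 0;0 0 25 0;0 0 25 0;0 0 25 0'
python3 -m pendant '0 0 18 0;0 0 13 0;0 0 8 0;0 0 0 0;0 0 0 0'
python3 - <<'E'
from h import *
delta([.576,-.2785,.0065])
c=camera("wrist"); P=cloud(c); save(c,"w2")
E
```

```text
time: 3.53
tcp_pos: [0.5774, -0.2791, 0.0472]
tcp_rot: [-179.9, 0.1, -172.6]
force: [1.2, 0.2, 1.5]
opening: 0.0593
gripper_force: 0.0
time: 3.95
tcp_pos: [0.5771, -0.279, 0.0085]
tcp_rot: [-179.9, 0.1, -172.6]
force: [-0.3, 0.3, 0.6]
opening: 0.0595
gripper_force: 0.0
t 3.95 tcp [ 0.5771 -0.279   0.0085] rot [-1.7993e+02  7.0000e-02 -1.7259e+02] tool d mm [1.  0.7 2. ] turn None
```

View pics/w2.png

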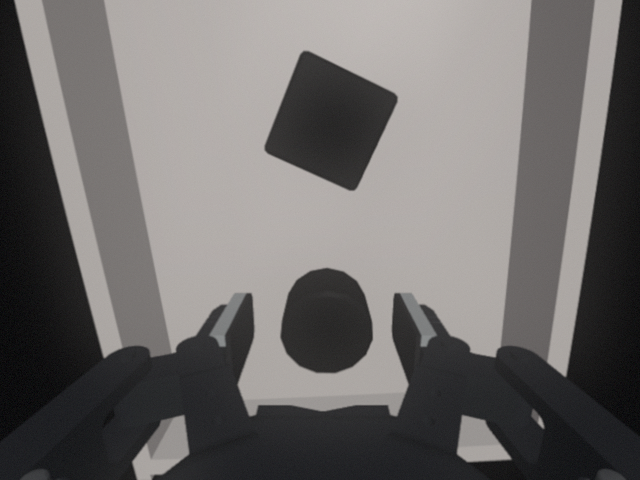

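The wrist view shows the puck between the open pads (pads at x≈245 and 400, puck centre ≈(326,325)). I check the fore-aft offset before closing.

```bash
python3 - <<'E'
from h import *
c=camera("wrist"); g=c["pixels"].max(-1)
m=np.zeros((480,640),np.uint8); m[255:385,262:388]=g[255:385,262:388]<75
k,l,st,ce=cv2.connectedComponentsWithStats(m); i=1+st[1:,4].argmax(); s=st[i]; print(s,ce[i])
b=onplane(c,s[0]+s[2]/2,s[1]+s[3]-.5,.031); t=onplane(c,s[0]+s[2]/2,s[1],.004)
L=onplane(c,s[0],325,.030); R=onplane(c,s[0]+s[2],325,.030)
print("edge near",b.round(4),"far-bottom",t.round(4),"L",L.round(4),"R",R.round(4)); delta([.5757,-.2785,.0065])
P=cloud(c); q=P[l==i]; q=q[q[:,2]>.028]; print("top pts",len(q),q.min(0).round(4),q.max(0).round(4),q.mean(0).round(4))
E
```

```text
[ 282  268   91  103 7385] [326.55016926 320.75165877]
edge near [ 0.5938 -0.276   0.031 ] far-bottom [ 0.5607 -0.2801  0.004 ] L [ 0.5766 -0.2959  0.03  ] R [ 0.5721 -0.2613  0.03  ]
t 4.05 tcp [ 0.5772 -0.2791  0.0089] rot [-1.7989e+02  1.1000e-01 -1.7259e+02] tool d mm [1.4 0.8 2.4] turn None
top pts 5970 [ 0.508  -0.2958  0.028 ] [ 0.5939 -0.261   0.1511] [ 0.5752 -0.2789  0.0322]
```

```bash
python3 -m pendant '0 0.5 2 0;0 0 0 0;0 0 0 0;0 0 0 0;0 0 0 0' -1 40
python3 -m pendant '0 0 0 0;0 0 0 0;0 0 0 0;0 0 0 0;0 0 0 0'
python3 -m pendant '0 0 -15 0;0 0 -20 0;0 0 -20 0;0 0 -25 0;0 0 -25 0'
python3 -m pendant '0 0 -20 0;0 0 -15 0;0 0 -5 0;0 0 0 0;0 0 0 0'
python3 - <<'E'
from h import *; import pickle
delta([.536,.08,.15],187)
c=camera("wrist"); save(c,"w3"); pickle.dump(c,open("w3.pkl","wb"))
E
```

```text
time: 4.47
tcp_pos: [0.5767, -0.2783, 0.0061]
tcp_rot: [-180.0, 0.1, -172.6]
force: [-0.5, 0.6, 7.0]
opening: 0.0346
gripper_force: 40.3
time: 4.88
tcp_pos: [0.5767, -0.2783, 0.0061]
tcp_rot: [-180.0, 0.0, -172.6]
force: [-1.0, 1.2, 5.4]
opening: 0.0344
gripper_force: 40.3
time: 5.3
tcp_pos: [0.5761, -0.2779, 0.1108]
tcp_rot: [179.9, -0.1, -172.6]
force: [-0.3, -0.5, -0.5]
opening: 0.0347
gripper_force: 39.9
time: 5.72
tcp_pos: [0.5761, -0.2779, 0.1493]
tcp_rot: [179.9, -0.1, -172.6]
force: [0.1, -0.5, -0.8]
opening: 0.0347
gripper_force: 39.9
t 5.72 tcp [ 0.5761 -0.2779  0.1493] rot [ 1.7994e+02 -6.0000e-02 -1.7260e+02] tool d mm [ -6.4 360.1  -0.7] turn 0.007
```

View pics/w3.png

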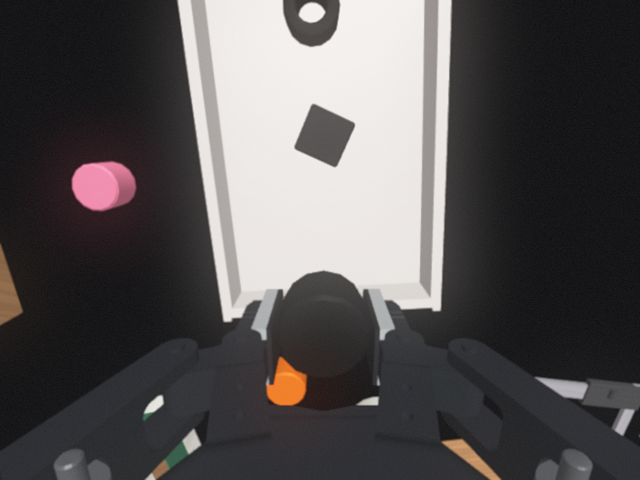

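The puck is held between the pads, and the block and bush are undisturbed. I go to about 90 mm short of the recess so the wrist camera can see it.

```bash
python3 -m pendant '0 20 0 0;0 35 0 0;0 35 0 0;0 35 0 0;0 35 0 0'
python3 -m pendant '0 35 0 0;0 35 0 0;0 25 0 0;0 10 0 0;0 0 0 0'
python3 - <<'E'
from h import *; import pickle
delta([.536,.08,.15],187)
c=camera("wrist"); save(c,"w4"); pickle.dump(c,open("w4.pkl","wb"))
d=pickle.load(open("w3.pkl","rb")); P=cloud(d); s=np.array([.5761,-.2779,.1493])
for u,v in [(262,300),(268,295),(272,300),(380,295),(385,305),(323,275),(323,290),(323,310),(323,350),(323,370)]: print((u,v),((P[v,u]-s)*1000).round(1))
E
```

```text
time: 6.18
tcp_pos: [0.5548, -0.1179, 0.1489]
tcp_rot: [179.9, -0.1, -172.6]
force: [0.2, -1.0, -0.1]
opening: 0.0345
gripper_force: 40.0
time: 6.6
tcp_pos: [0.5416, -0.0136, 0.1495]
tcp_rot: [180.0, -0.1, -172.4]
force: [0.2, -0.2, -0.7]
opening: 0.0346
gripper_force: 40.0
t 6.6 tcp [ 0.5416 -0.0136  0.1495] rot [ 1.7995e+02 -1.0000e-01 -1.7244e+02] tool d mm [-6.7 93.5 -0.5] turn 0.01
(262, 300) [ -7.  -26.1  14.9]
(268, 295) [ -7.7 -24.3  11.1]
(272, 300) [ -8.1 -22.1  16. ]
(380, 295) [-13.4  20.6  10.9]
(385, 305) [-13.5  21.   20.3]
(323, 275) [-17.3  -3.1   6.5]
(323, 290) [-16.5  -3.1  20. ]
(323, 310) [-10.9  -2.3  25.2]
(323, 350) [ 5.6 -0.2 25.2]
(323, 370) [13.4  0.8 26.6]
```

View pics/w4.png

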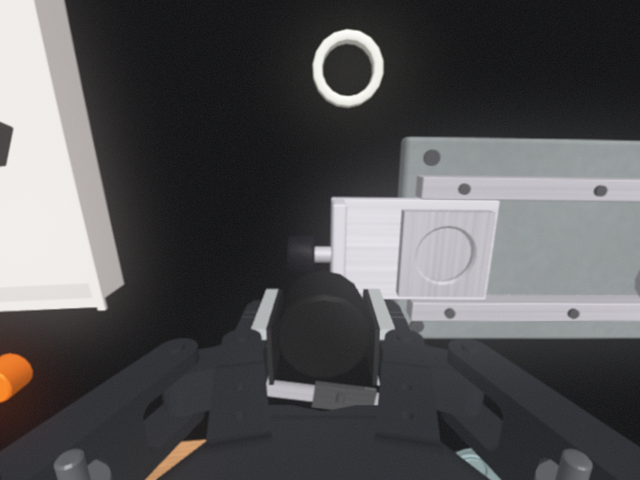

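The wrist view shows the recess at ≈(445,255) in the slide block, the front plate at u≈335 and the knob at ≈(302,252). I fit the recess from this view and check against the top view.

```bash
python3 - <<'E'
from h import *; import pickle
c=pickle.load(open("w4.pkl","rb")); T=pickle.load(open("top0.pkl","rb"))
def rim(c,box,tag,thr):
    x0,y0,x1,y1=box; g=cv2.cvtColor(c["pixels"],cv2.COLOR_RGB2GRAY)[y0:y1,x0:x1]
    k=4; g=cv2.resize(g,None,fx=k,fy=k,interpolation=cv2.INTER_CUBIC)
    bh=cv2.morphologyEx(g,cv2.MORPH_BLACKHAT,np.ones((25,25),np.uint8)); m=(bh>thr).astype(np.uint8)
    n,l,st,ce=cv2.connectedComponentsWithStats(m)
    for i in np.argsort(-st[1:,4])[:3]+1:
        v,u=np.nonzero(l==i); e=cv2.fitEllipse(np.c_[u,v].astype(np.float32)); p=np.array(e[0])/k+[x0-.375,y0-.375]
        print(tag,p.round(1),np.round(np.array(e[1])/k,1),st[i],[onplane(c,*p,z).round(4) for z in(.044,.039)])
    cv2.imwrite("pics/rim_"+tag+".png",m*255)
rim(c,(408,216,484,292),"wrist",12); rim(T,(232,260,261,292),"top",12)
P=cloud(c)
print("blk z",[np.median(P[v-2:v+3,u-2:u+3,2]).round(4) for u,v in((410,220),(485,215),(410,290),(480,290))],"floor",np.median(P[250:260,438:450,2]).round(4))
for n,u,v in(("plate",338,203),("plate2",338,295),("knobfrontL",290,252)): print(n,P[v,u].round(4))
# block corners on z=.044, knob front edge
for u,v in((402,210),(497,202),(488,298),(398,297)): print((u,v),onplane(c,u,v,.044).round(4))
g=c["pixels"].max(-1); print(g[252,280:340]); print(g[225:280,302])
E
```

```text
wrist [444.7 253. ] [51.5 58.7] [  32   37  240  220 6963] [array([0.5379, 0.0759, 0.044 ]), array([0.5392, 0.0779, 0.039 ])]
wrist [438.  279.6] [0.6 1.3] [119 255   6   3  15] [array([0.5592, 0.0755, 0.044 ]), array([0.5609, 0.0775, 0.039 ])]
wrist [444.7 279.8] [0.  0.2] [146 256   6   2   8] [array([0.5586, 0.0806, 0.044 ]), array([0.5604, 0.0827, 0.039 ])]
top [246.5 276.1] [18.5 19.3] [ 17  46  82  61 993] [array([0.5374, 0.0782, 0.044 ]), array([0.5378, 0.0789, 0.039 ])]
top [260.1 265.6] [0.8 2.4] [112  19   4  11  37] [array([0.561 , 0.0485, 0.044 ]), array([0.5616, 0.0491, 0.039 ])]
top [232.5 260. ] [1.  2.1] [ 0  0  9  5 35] [array([0.5732, 0.1105, 0.044 ]), array([0.5738, 0.1114, 0.039 ])]
blk z [np.float64(0.0439), np.float64(0.0439), np.float64(0.0441), np.float64(0.0436)] floor 0.0387
plate [ 0.5101 -0.0081  0.0528]
plate2 [ 0.5255 -0.011   0.1716]
knobfrontL [ 0.5487 -0.0369  0.0542]
(402, 210) [0.5104 0.0384 0.044 ]
(497, 202) [0.4959 0.1045 0.044 ]
(488, 298) [0.5691 0.1173 0.044 ]
(398, 297) [0.5771 0.0482 0.044 ]
[ 32  36  32  36  34  32  40  42  48  54  51  54  54  56  57  58  60  60
  62  65  61  61  68  67  68  68  71  72  73  74  74  71  66  84 158 222
 235 235 235 236 235 237 236 237 237 237 237 237 237 237 230 203 189 203
 219 222 224 226 225 225]
[41 42 39 42 42 41 38 44 44 44 42 49 50 51 49 50 54 54 55 59 60 64 66 68
 70 67 71 68 63 61 58 57 54 52 53 48 50 49 48 49 48 48 48 43 45 43 43 39
 41 37 44 41 43 46 45]
```

```bash
python3 -c "
import cv2,numpy as np
a=cv2.resize(cv2.imread('pics/w4.png')[195:305,280:505],None,fx=3,fy=3)
b=cv2.resize(cv2.imread('pics/rim_wrist.png'),(228,228)); a=np.hstack([a[:330],cv2.copyMakeBorder(b,0,102,0,0,cv2.BORDER_CONSTANT)])[:, :800]; print(a.shape); cv2.imwrite('pics/c2.png',a[:,-800:])"
```

```text
(330, 800, 3)
```

```bash
python3 -m pendant '-2 20 0 0;-2 26 0 0;-2.4 26 0 0;-2 18.5 0 0;0 0 0 0'
python3 -m pendant '0 0 20 0;0 0 25 0;0 0 25 0;0 0 18 0;0 0 6 0'
python3 -m pendant '0 0 0 0;0 0 0 0;0 0 0 0;0 0 0 0;0 0 0 0'
python3 - <<'E'
from h import *; import pickle
delta([.538,.0772,.055],187)
c=camera("wrist"); save(c,"w5"); pickle.dump(c,open("w5.pkl","wb"))
E
```

```text
time: 7.07
tcp_pos: [0.5391, 0.0765, 0.1498]
tcp_rot: [180.0, -0.0, -172.5]
force: [0.4, 0.7, -1.7]
opening: 0.0343
gripper_force: 40.0
time: 7.48
tcp_pos: [0.5382, 0.0735, 0.0534]
tcp_rot: [180.0, -0.3, -172.7]
force: [0.8, 0.5, -0.5]
opening: 0.0349
gripper_force: 40.0
time: 7.9
tcp_pos: [0.5394, 0.0753, 0.0572]
tcp_rot: [-180.0, 0.1, -172.6]
force: [1.0, -0.4, -0.9]
opening: 0.0343
gripper_force: 40.0
t 7.9 tcp [0.5394 0.0753 0.0572] rot [-1.7997e+02  1.0000e-01 -1.7259e+02] tool d mm [1.1 2.1 2.2] turn 0.007
```

View pics/w5.png

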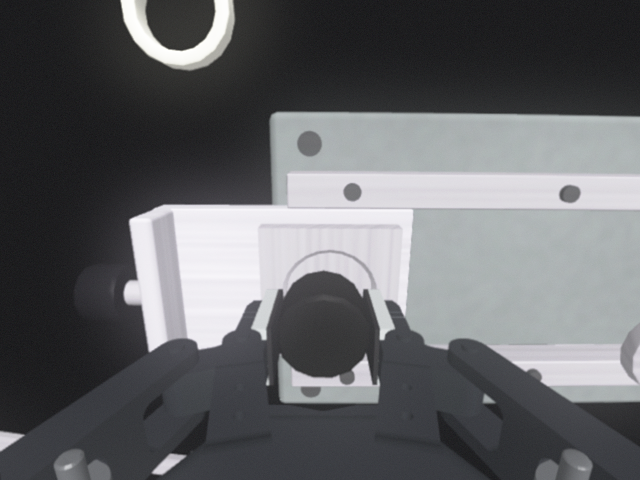

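The view shows the held puck just above the recess, with the recess's far rim at ≈(330,250), the block's rear corners at (260,226) and (401,226), and the puck's lower far edge at (323,271).

```bash
python3 - <<'E'
from h import *; import pickle
c=pickle.load(open("w5.pkl","rb"))
a=onplane(c,260,226,.044);b=onplane(c,401,226,.044);print(a.round(4),b.round(4),np.linalg.norm(a-b)); d=(b-a)/np.linalg.norm(b-a)
print("stand yaw",np.degrees(np.arctan2(d[1],d[0]))); n=np.array([d[1],-d[0],0]); print("nest from block edge",((a+b)/2+.033*n).round(4))
r=[onplane(c,u,v,.044) for u,v in((330,250),(290,275),(372,278))]; print([x.round(4) for x in r])
A=np.array(r)[:,:2]
# circle of radius 21 through rim points
from scipy.optimize import least_squares
print("nest from rim",least_squares(lambda p:np.linalg.norm(A-p,axis=1)-.021,[.54,.077]).x.round(4))
o=onplane(c,323,271,.0547); print("puck bottom far",o.round(4),"centre est",(o+np.array([.0165*.99,.0165*-.12*-1,0])).round(4))
E
python3 -c "
import cv2
a=cv2.imread('pics/w5.png')[210:390,240:420]; cv2.imwrite('pics/c3.png',cv2.resize(a,None,fx=3,fy=3,interpolation=cv2.INTER_CUBIC))"
```

```text
[0.5097 0.0419 0.044 ] [0.5016 0.1052 0.044 ] 0.06381327546717391
stand yaw 97.31295668954027
nest from block edge [0.5384 0.0777 0.044 ]
[array([0.517 , 0.0748, 0.044 ]), array([0.5316, 0.0578, 0.044 ]), array([0.5281, 0.0963, 0.044 ])]
nest from rim [0.5378 0.0778]
puck bottom far [0.5236 0.0724 0.0547] centre est [0.54   0.0744 0.0547]
```

View pics/c3.png

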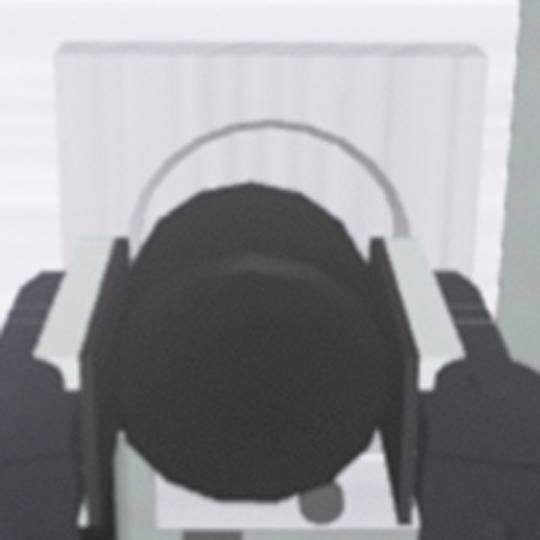

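The crop confirms the puck is about 3 mm short of the recess centre to the right. I correct that and lower.

```bash
python3 -m pendant '1.1 3 0 0;0 0 4 0;0 0 3 0;0 0 0 0;0 0 0 0'
python3 -m pendant '0 0 2 0;0 0 2 0;0 0 2 0;0 0 0 0;0 0 0 0'
python3 - <<'E'
from h import *
delta([.538,.0777,.0415],187)
c=camera("wrist"); P=cloud(c); print(np.median(P[340:360,310:335],axis=(0,1)).round(4), status.read_state()["force"].round(1))
E
```

```text
time: 8.37
tcp_pos: [0.5373, 0.0783, 0.049]
tcp_rot: [180.0, -0.0, -172.6]
force: [0.2, 0.3, -0.6]
opening: 0.0345
gripper_force: 40.0
time: 8.78
tcp_pos: [0.5375, 0.0782, 0.0433]
tcp_rot: [-180.0, 0.0, -172.6]
force: [-1.0, -0.1, 0.5]
opening: 0.0342
gripper_force: 40.6
t 8.78 tcp [0.5375 0.0782 0.0433] rot [-180.     0.  -172.6] tool d mm [-0.4 -0.6  1.8] turn 0.007
[0.5426 0.0777 0.069 ] [ 0.2 -0.7 -0.4]
```

```bash
python3 -m pendant '0 0 1 0;0 0 0.8 0;0 0 0 0;0 0 0 0;0 0 0 0'
python3 -m pendant '0 0 0 0;0 0 0 0;0 0 0 0;0 0 0 0;0 0 0 0' 0.3
python3 -m pendant '0 0 -10 0;0 0 -20 0;0 0 -25 0;0 0 -25 0;0 0 -10 0'
python3 -m pendant '0 0 0 0;0 0 0 0;0 0 0 0;0 0 0 0;0 0 0 0'
python3 - <<'E'
from h import *; import pickle
delta([.552,-.06,.1],97)
for n in("wrist","top"):
    c=camera(n); pickle.dump(c,open(n+"6.pkl","wb")); save(c,n+"6"); P=cloud(c); g=c["pixels"].max(-1)
    m=(abs(P[...,2]-.067)<.006)&(g<110)&(abs(P[...,0]-.538)<.03)&(abs(P[...,1]-.078)<.03)
    q=P[m]; print(n,len(q),q.mean(0).round(4),q.min(0).round(4),q.max(0).round(4))
    A=np.c_[q[:,:2],np.ones(len(q))]; print("tilt",np.linalg.lstsq(A,q[:,2],rcond=None)[0][:2].round(3))
    v,u=np.nonzero(m); print("plane centre",onplane(c,u.mean(),v.mean(),.067).round(4))
E
```

```text
time: 9.25
tcp_pos: [0.5375, 0.0783, 0.0431]
tcp_rot: [-180.0, 0.1, -172.6]
force: [-5.7, -0.4, 17.4]
opening: 0.0347
gripper_force: 49.8
time: 9.67
tcp_pos: [0.5374, 0.0783, 0.0413]
tcp_rot: [180.0, -0.0, -172.6]
force: [-0.6, 0.8, 0.4]
opening: 0.0556
gripper_force: 0.0
time: 10.08
tcp_pos: [0.5386, 0.0783, 0.1352]
tcp_rot: [-179.9, 0.3, -172.6]
force: [1.2, -0.1, 0.9]
opening: 0.0554
gripper_force: 0.0
time: 10.5
tcp_pos: [0.537, 0.0783, 0.1304]
tcp_rot: [180.0, -0.1, -172.6]
force: [0.3, 0.4, -0.7]
opening: 0.0554
gripper_force: 0.0
t 10.5 tcp [0.537  0.0783 0.1304] rot [ 1.7997e+02 -1.2000e-01 -1.7260e+02] tool d mm [   3.  -139.1   30.4] turn 1.578
wrist 2410 [0.5371 0.0771 0.0666] [0.5207 0.0603 0.061 ] [0.5554 0.0946 0.0685]
tilt [0.028 0.001]
plane centre [0.5369 0.0771 0.067 ]<stdin>:6: RuntimeWarning: Mean of empty slice.
  ret = um.true_divide(
Traceback (most recent call last):
ValueError: zero-size array to reduction operation minimum which has no identity
```

The puck is seated: its top is at 67 mm, level, within about 1 mm of the nest centre. Next I go in front of the knob with the fingers shut.

```bash
python3 -m pendant '0 -20 0 0;0 -36 0 0;0 -38 0 0;0 -36 0 0;-0.6 -26 0 0' -1 60
python3 -m pendant '0 0 20 0;0 0 25 0;0 0 25 0;0 0 20 0;0 0 10 0'
python3 -m pendant '0 0 0 0;0 0 0 0;0 0 0 0;0 0 0 0;0 0 0 0'
python3 - <<'E'
from h import *; delta([.5577,-.0761,.03],187.3)
E
```

```text
time: 11.02
tcp_pos: [0.5582, -0.0791, 0.1312]
tcp_rot: [-180.0, -0.0, -172.7]
force: [0.4, 0.6, 0.1]
opening: -0.0
gripper_force: 0.0
time: 11.43
tcp_pos: [0.557, -0.0761, 0.0289]
tcp_rot: [179.9, -0.2, -172.6]
force: [-0.3, 0.6, 0.5]
opening: 0.0002
gripper_force: 0.0
time: 11.85
tcp_pos: [0.5587, -0.0765, 0.0326]
tcp_rot: [-179.9, 0.1, -172.6]
force: [-0.3, -0.1, -0.1]
opening: 0.0001
gripper_force: 0.0
t 11.85 tcp [ 0.5587 -0.0765  0.0326] rot [-1.7995e+02  1.0000e-01 -1.7259e+02] tool d mm [0.9 0.5 2.6] turn 0.002
```

```bash
python3 -m pendant '0.5 4 0 0;0 5 0 0;0 6 0 0;0 6 0 0;0 6 0 0'
python3 -m pendant '0 6 0 0;0 6 0 0;0 6 0 0;0 6 0 0;0 6 0 0'
python3 -m pendant '0 6 0 0;0 6 0 0;0 6 0 0;0 6 0 0;0 6 0 0'
python3 -m pendant '0 6 0 0;0 6 0 0;0 6 0 0;0 6 0 0;0 4 0 0'
python3 - <<'E'
from h import *; delta([.538-.127*-.0,.0777,.03],187.3); print(status.read_state()["force"])
E
```

```text
time: 12.27
tcp_pos: [0.5541, -0.049, 0.0316]
tcp_rot: [-180.0, 0.0, -172.6]
force: [0.2, -2.6, 0.2]
opening: -0.0003
gripper_force: 1.8
time: 12.68
tcp_pos: [0.5504, -0.0193, 0.0316]
tcp_rot: [-180.0, 0.0, -172.6]
force: [0.5, -1.0, 0.1]
opening: -0.0001
gripper_force: 1.0
time: 13.1
tcp_pos: [0.5465, 0.0105, 0.0315]
tcp_rot: [-180.0, 0.0, -172.6]
force: [1.8, -1.7, 0.8]
opening: 0.0
gripper_force: 1.0
time: 13.52
tcp_pos: [0.5426, 0.0385, 0.0315]
tcp_rot: [180.0, -0.0, -172.6]
force: [1.8, -1.9, 0.3]
opening: -0.0002
gripper_force: 0.8
t 13.52 tcp [0.5426 0.0385 0.0315] rot [ 1.7999e+02 -2.0000e-02 -1.7258e+02] tool d mm [-0.5 39.5  1.5] turn 0.002
[ 1.84895758 -1.87468475  0.3262659 ]
```

```bash
python3 -m pendant '0 3 0 0;0 3 0 0;0 3 0 0;0 2 0 0;0 0 0 0'
python3 -m pendant '0 2 0 0;0 2 0 0;0 2 0 0;0 0 0 0;0 0 0 0'
python3 -m pendant '0 2 0 0;0 2 0 0;0 2 0 0;0 0 0 0;0 0 0 0'
```

```text
time: 13.93
tcp_pos: [0.5411, 0.049, 0.0314]
tcp_rot: [180.0, -0.0, -172.6]
force: [-0.3, -0.5, -0.5]
opening: -0.0
gripper_force: 0.0
time: 14.35
tcp_pos: [0.5406, 0.0547, 0.0315]
tcp_rot: [180.0, -0.0, -172.6]
force: [-0.3, -0.5, 0.3]
opening: 0.0
gripper_force: 0.0
time: 14.77
tcp_pos: [0.5399, 0.0607, 0.0315]
tcp_rot: [180.0, 0.0, -172.6]
force: [1.0, -0.2, 0.7]
opening: -0.0001
gripper_force: 0.0
```

```bash
python3 -m pendant '0 2 0 0;0 2 0 0;0 2 0 0;0 0 0 0;0 0 0 0'
python3 -m pendant '0 1 0 0;0 1 0 0;0 1 0 0;0 1 0 0;0 0 0 0'
```

```text
time: 15.18
tcp_pos: [0.539, 0.0667, 0.0315]
tcp_rot: [180.0, -0.0, -172.6]
force: [-0.1, 0.1, -0.4]
opening: -0.0004
gripper_force: 0.0
time: 15.6
tcp_pos: [0.539, 0.0678, 0.0316]
tcp_rot: [-179.7, -0.0, -172.6]
force: [-1.3, -17.8, -0.4]
opening: -0.0002
gripper_force: 8.6
```

```bash
python3 - <<'E'
from h import *; import pickle
c=camera("top"); P=cloud(c); pickle.dump(c,open("top7.pkl","wb")); save(c,"top7")
c2=camera("scene"); pickle.dump(c2,open("scene7.pkl","wb")); save(c2,"scene7")
delta([.54,.07,.03]); print(status.read_state()["force"].round(1))
E
```

```text
t 15.7 tcp [0.539  0.0678 0.0316] rot [-1.7975e+02 -2.0000e-02 -1.7259e+02] tool d mm [-1.3  2.1  1.6] turn None
[ -0.  -18.2   0.1]
```

The slide hit its stop, with 18 N of reaction after about 121 mm of travel. Next I check the puck and slide, and locate the lever knob with a fixed-radius sphere fit.

```bash
python3 -m pendant '0 -3 0 0;0 -5 0 0;0 -8 0 0;0 -12 0 0;0 -16 0 0'
python3 -m pendant '0 -16 0 0;0 -12 -10 0;0 -8 -20 0;0 0 -30 0;0 0 -30 0'
python3 - <<'E'
from h import *; import pickle
from scipy.optimize import least_squares
for n in("top0","scene0","top7","scene7"):
    c=pickle.load(open(n+".pkl","rb")); P=cloud(c); g=c["pixels"].max(-1)
    m=(np.linalg.norm(P-[.64,.112,.284],axis=-1)<.03)&(g<75); q=P[m]
    if len(q)<20: print(n,len(q)); continue
    s=least_squares(lambda p:np.linalg.norm(q-p,axis=1)-.017,[.64,.112,.284],loss="soft_l1",f_scale=.002).x
    v,u=np.nonzero(m); print(n,len(q),s.round(4),"ray thru centroid at .284",onplane(c,u.mean(),v.mean(),.284).round(4))
c=camera("scene"); save(c,"scene8"); pickle.dump(c,open("scene8.pkl","wb")); P=cloud(c); g=c["pixels"].max(-1)
m=(abs(P[...,2]-.06)<.02)&(g<110)&(np.linalg.norm(P[...,:2]-[.5226,.1983],axis=-1)<.03); q=P[m]; print("puck home",len(q),q.mean(0) if len(q) else 0)
w=np.array([0.5226,.1983,.16]); print(proj(c,w)); delta([.6393,.1139,.33],97.3)
E
```

```text
time: 16.12
tcp_pos: [0.5443, 0.0263, 0.0315]
tcp_rot: [180.0, -0.0, -172.5]
force: [0.0, -0.5, 1.2]
opening: 0.0002
gripper_force: 0.0
time: 16.53
tcp_pos: [0.5485, -0.0102, 0.1221]
tcp_rot: [180.0, -0.1, -172.7]
force: [-0.7, -0.2, 0.4]
opening: 0.0002
gripper_force: 0.0
top0 298 [0.6407 0.1117 0.2846] ray thru centroid at .284 [0.6409 0.1117 0.284 ]
scene0 215 [0.6413 0.1134 0.2831] ray thru centroid at .284 [0.6432 0.1123 0.284 ]
top7 298 [0.6407 0.1116 0.2845] ray thru centroid at .284 [0.6409 0.1117 0.284 ]
scene7 215 [0.6416 0.1136 0.2832] ray thru centroid at .284 [0.6434 0.1123 0.284 ]
puck home 221 [0.5314957  0.19251014 0.05761055]
[389.83084733 207.1160934 ]
t 16.58 tcp [ 0.5512 -0.0105  0.1284] rot [-179.82    0.48 -172.64] tool d mm [-103.3  112.  -201.6] turn 1.572
```

```bash
python3 -m pendant '0 0 -14.5 0.105;0 0 -14.5 0.105;0 0 -14.5 0.105;0 0 -14.5 0.105;0 0 -14.5 0.105' 0.4 40
python3 -m pendant '0 0 -14.5 0.105;0 0 -14.5 0.105;0 0 -14.5 0.105;0 0 -14.5 0.105;0 0 -14.5 0.105'
python3 -m pendant '0 0 -14.5 0.105;0 0 -14.5 0.105;0 0 -14.5 0.105;0 0 -14.5 0.105;0 0 -14.5 0.105'
python3 -m pendant '15 15 0 0;20 20 0 0;20 20 0 0;20 20 0 0;15 15 0 0'
python3 -m pendant '10 10 0 0;5 5 0 0;0 0 0 0;0 0 0 0;0 0 0 0'
python3 - <<'E'
from h import *
delta([.641,.1122,.263],97.3)
E
```

```text
time: 17.0
tcp_pos: [0.5488, -0.0096, 0.1946]
tcp_rot: [180.0, -0.0, 157.0]
force: [0.6, -0.1, 0.1]
opening: 0.0591
gripper_force: 0.0
time: 17.42
tcp_pos: [0.5489, -0.0096, 0.2671]
tcp_rot: [180.0, -0.0, 126.9]
force: [-0.2, 0.3, -0.4]
opening: 0.0597
gripper_force: 0.0
time: 17.83
tcp_pos: [0.5488, -0.0096, 0.3396]
tcp_rot: [-180.0, -0.0, 96.9]
force: [0.7, 0.9, -0.5]
opening: 0.0598
gripper_force: 0.0
time: 18.25
tcp_pos: [0.628, 0.0925, 0.3384]
tcp_rot: [-180.0, -0.0, 97.2]
force: [0.6, -1.1, 0.8]
opening: 0.0597
gripper_force: 0.0
time: 18.67
tcp_pos: [0.6397, 0.1073, 0.3393]
tcp_rot: [180.0, 0.0, 97.1]
force: [-0.6, -0.4, 0.5]
opening: 0.06
gripper_force: 0.0
t 18.67 tcp [0.6397 0.1073 0.3393] rot [1.7999e+02 1.0000e-02 9.7110e+01] tool d mm [ 4.7  1.9 76.3] turn -0.003
```

```bash
python3 -m pendant '2.5 1 10 0;2.2 0.9 18 0;0 0 20 0;0 0 18 0;0 0 10 0'
python3 -m pendant '0 0 0 0;0 0 0 0;0 0 0 0;0 0 0 0;0 0 0 0'
python3 - <<'E'
from h import *; import pickle
delta([.641,.1122,.263],97.3); c=camera("wrist"); save(c,"w9"); P=cloud(c); g=c["pixels"].max(-1)
m=(np.linalg.norm(P-[.641,.1122,.284],axis=-1)<.026); m[:200]=0
for v in range(250,400,12): print(v,(P[v,280:370:12]*1000).round(0).astype(int)[:,2], g[v,280:370:12])
E
```

```text
time: 19.08
tcp_pos: [0.6403, 0.1122, 0.2612]
tcp_rot: [-179.9, -0.0, 97.1]
force: [0.1, -0.7, -0.6]
opening: 0.0599
gripper_force: 0.0
time: 19.5
tcp_pos: [0.6415, 0.113, 0.264]
tcp_rot: [179.9, 0.0, 97.2]
force: [0.8, -0.1, 0.3]
opening: 0.0599
gripper_force: 0.0
t 19.5 tcp [0.6415 0.113  0.264 ] rot [1.7991e+02 1.0000e-02 9.7150e+01] tool d mm [-0.8 -0.6  1. ] turn -0.003
250 [ 21  21   1 272 272   0   0   3] [198 192  98 245 200  63  58 179]
262 [  0   1  -1 275 275   0   0   7] [ 64  65  61 246 200  61  56 116]
274 [  0   1   0 277 277  -1   0   5] [ 58  59  58 246 200  59  55 117]
286 [ -1  -2   1 280 280  -1   0  11] [ 54  55  51 248 199  56  53 110]
298 [  0 280 287 289 288 287   6   6] [ 48  53  57  58  56  54 102 114]
310 [ -1 290 293 294 293 293 289   4] [ 47  58  56  61  58  51  51 231]
322 [289 293 296 297 295 295 292   4] [ 56  58  60  62  57  57  48 160]
334 [292 295 299 299 299 298 297 287] [56 62 84 61 58 50 48 46]
346 [291 298 300 301 301 299 296   0] [53 59 64 58 54 53 45 42]
358 [ -1 297 299 302 300 299 297   0] [39 56 56 54 51 51 41 41]
370 [ -1  -1 297 299 299 297   3  -1] [ 38  39  54  50  48  46 231  43]
382 [1 1 0 1 0 0 3 0] [ 38  36  35  37  39 120 226  39]
394 [1 0 0 1 0 4 0 1] [ 35  40  37  38  41 235  45  43]
```

```bash
python3 -m pendant '0 0 0 0;0 0 0 0;0 0 0 0;0 0 0 0;0 0 0 0' -1 50
python3 -m pendant '0 0 0 0;0 0 0 0;0 0 0 0;0 0 0 0;0 0 0 0'
python3 - <<'E'
from h import *; import pickle
delta([.641,.1122,.263],97.3)
for n in("scene","top"):
    c=camera(n); save(c,n+"10"); pickle.dump(c,open(n+"10.pkl","wb"))
    d=np.array([.5226+.127*.033,.1983-.992*.033,.25]); print(n,proj(c,d),"depth there vs expected", [depthpt(c,*proj(c,d)).round(3)])
E
python3 -c "
import cv2,numpy as np
a=cv2.resize(cv2.imread('pics/scene10.png')[140:240,340:440],(400,400),interpolation=cv2.INTER_CUBIC)
b=cv2.resize(cv2.imread('pics/top10.png')[235:305,150:220],(400,400),interpolation=cv2.INTER_CUBIC)
cv2.imwrite('pics/c4.png',np.hstack([a,b]))"
```

```text
time: 19.97
tcp_pos: [0.6408, 0.113, 0.2633]
tcp_rot: [-179.9, 0.0, 97.2]
force: [-4.4, -2.3, 2.5]
opening: 0.0318
gripper_force: 49.2
time: 20.38
tcp_pos: [0.6407, 0.1129, 0.2633]
tcp_rot: [-179.9, 0.0, 97.2]
force: [-5.2, -2.7, 2.4]
opening: 0.0316
gripper_force: 49.2
t 20.38 tcp [0.6407 0.1129 0.2633] rot [-1.7992e+02  3.0000e-02  9.7150e+01] tool d mm [-0.8  0.2  0.3] turn -0.003
scene [382.28707041 175.51824391] depth there vs expected [array([0.526, 0.166, 0.249])]
top [181.58079581 271.58199321] depth there vs expected [array([0.498, 0.081, 0.552])]
```

```bash
python3 -m pendant '-4.3 0 7.9 0;-4.3 0 7.9 0;-3.5 0 8.3 0;-3.5 0 8.3 0;-2.7 0 8.6 0'
python3 -m pendant '-2.7 0 8.6 0;-1.8 0 8.8 0;-1.8 0 8.8 0;-0.9 0 9 0;-0.9 0 9 0'
python3 -m pendant '0 0 9 0;0 0 9 0;0.9 0 9 0;0.9 0 9 0;0 0 0 0'
python3 -m pendant '0 0 0 0;0 0 0 0;0 0 0 0;0 0 0 0;0 0 0 0'
python3 - <<'E'
from h import *; import pickle
delta([.6413,.0984,.107],97.3)
for n in("scene","top"):
    c=camera(n); save(c,n+"11"); pickle.dump(c,open(n+"11.pkl","wb"))
    for h in(.25,.23): 
        d=np.array([.5226+.127*.033,.1983-.992*.033,h]); print(n,proj(c,d),"depth pt",depthpt(c,*proj(c,d)).round(3))
E
```

```text
time: 20.9
tcp_pos: [0.6431, 0.0946, 0.2222]
tcp_rot: [-180.0, 0.0, 97.1]
force: [-5.3, -2.3, 4.9]
opening: 0.0318
gripper_force: 50.1
time: 21.32
tcp_pos: [0.644, 0.0868, 0.1779]
tcp_rot: [-179.9, -0.0, 97.1]
force: [-5.3, 0.3, 3.8]
opening: 0.0316
gripper_force: 51.2
time: 21.73
tcp_pos: [0.6437, 0.089, 0.1406]
tcp_rot: [-179.9, -0.0, 97.2]
force: [-5.0, -1.6, 3.0]
opening: 0.0317
gripper_force: 52.1
time: 22.15
tcp_pos: [0.6438, 0.0887, 0.1426]
tcp_rot: [-179.9, 0.0, 97.2]
force: [-6.3, -2.1, 4.0]
opening: 0.0314
gripper_force: 52.0
t 22.15 tcp [0.6438 0.0887 0.1426] rot [-179.93    0.     97.16] tool d mm [ 9.9 -1.3 35.6] turn -0.002
scene [382.28707041 175.51824391] depth pt [0.668 0.058 0.335]
scene [381.59589366 183.64158403] depth pt [0.662 0.063 0.314]
top [181.58079581 271.58199321] depth pt [0.503 0.097 0.495]
top [184.58067108 272.64525224] depth pt [0.502 0.093 0.495]
```

Both dial views are blocked by the arm in this pose, so I go on by lever geometry (knob = TCP + 20.7 mm, which matches the rest pose). I'll look for an unblocked part of the dial near the target.

```bash
python3 -m pendant '0.9 0 4.4 0;0.9 0 4.4 0;0.9 0 4.4 0;1 0 4.4 0;0 0 0 0'
python3 -m pendant '1.3 0 4.3 0;1.3 0 4.3 0;1.2 0 3 0;0 0 0 0;0 0 0 0'
python3 - <<'E'
from h import *; import pickle
delta([.6413,.0984,.1076],97.3); print(status.read_state()["force"])
ex=np.array([-.127,.992,0]);ey=np.array([-.992,-.127,0]);o=np.array([.5226,.1983,0])
s0=pickle.load(open("scene10.pkl","rb")); t0=pickle.load(open("top10.pkl","rb"))
for n,z in(("scene",s0),("top",t0)):
    c=camera(n); save(c,n+"12"); pickle.dump(c,open(n+"12.pkl","wb"))
    P=cloud(c); Q=(P-o); xs=Q@ex; ys=Q@ey
    m=(abs(xs+.033)<.01)&(abs(ys)<.045)&(Q[...,2]>.1)&(Q[...,2]<.31); print(n,"dial-plane pixels",m.sum(), "ys,z range",ys[m].min().round(3) if m.any() else 0,ys[m].max().round(3) if m.any() else 0,Q[m][:,2].min().round(3) if m.any() else 0,Q[m][:,2].max().round(3) if m.any() else 0)
    h=(abs(xs)<.12)&(abs(ys)<.05)&(Q[...,2]>.06)&(Q[...,2]<.31); print(" gauge/head pixels",h.sum(),np.argwhere(h).min(0) if h.any() else 0,np.argwhere(h).max(0) if h.any() else 0)
    P0=cloud(z)-o; m0=(abs(P0@ex+.033)<.006)&(abs(P0@ey)<.045)&(P0[...,2]>.1)&(P0[...,2]<.31); print(" at rest: dial pixels",m0.sum(),P0[m0][:,2].min() if m0.any() else 0,P0[m0][:,2].max() if m0.any() else 0)
c=s0; v,u=np.nonzero((abs((cloud(c)-o)@ex+.033)<.006)&(abs((cloud(c)-o)@ey)<.045)&(cloud(c)[...,2]>.18)); print(u.min(),u.max(),v.min(),v.max())
E
```

```text
time: 22.67
tcp_pos: [0.6433, 0.0928, 0.1243]
tcp_rot: [-179.9, -0.0, 97.2]
force: [-6.8, -0.7, 5.0]
opening: 0.0314
gripper_force: 52.7
time: 23.08
tcp_pos: [0.6429, 0.0959, 0.1134]
tcp_rot: [-179.9, 0.0, 97.1]
force: [-7.1, -3.1, 5.1]
opening: 0.0314
gripper_force: 52.9
t 23.08 tcp [0.6429 0.0959 0.1134] rot [-1.7993e+02  2.0000e-02  9.7150e+01] tool d mm [ 2.6 -1.3  5.8] turn -0.003
[-7.10941013 -3.08547374  5.14378824]
scene dial-plane pixels 0 ys,z range 0 0 0 0
 gauge/head pixels 1697 [139 366] [245 443]
 at rest: dial pixels 380 0.1822635107800561 0.25584377285035004
top dial-plane pixels 0 ys,z range 0 0 0 0
 gauge/head pixels 2499 [253  89] [309 231]
 at rest: dial pixels 0 0 0
372 406 39 204
```

```bash
python3 -m pendant '0.8 0 2 0;0.8 0 2 0;0.6 0 1.6 0;0 0 0 0;0 0 0 0'
python3 -m pendant '0 0 0 0;0 0 0 0;0 0 0 0;0 0 0 0;0 0 0 0'
python3 - <<'E'
from h import *; import pickle
delta([.6413,.0984,.1076],97.3); print(status.read_state()["force"])
for n in("scene","top","wrist"):
    c=camera(n); save(c,n+"13"); pickle.dump(c,open(n+"13.pkl","wb"))
a=cv2.resize(cv2.imread('pics/scene13.png')[120:260,330:470],(400,400),interpolation=cv2.INTER_CUBIC)
b=cv2.resize(cv2.imread('pics/top13.png')[215:335,80:200+0],(400,400),interpolation=cv2.INTER_CUBIC)
cv2.imwrite('pics/c5.png',np.hstack([a,b]))
E
```

```text
time: 23.6
tcp_pos: [0.6427, 0.098, 0.1079]
tcp_rot: [-179.9, 0.0, 97.1]
force: [-7.5, -3.3, 6.1]
opening: 0.0318
gripper_force: 53.1
time: 24.02
tcp_pos: [0.6427, 0.098, 0.108]
tcp_rot: [-179.9, 0.0, 97.1]
force: [-7.6, -2.6, 5.8]
opening: 0.0318
gripper_force: 53.1
t 24.02 tcp [0.6427 0.098  0.108 ] rot [-1.7995e+02  3.0000e-02  9.7120e+01] tool d mm [ 0.6 -1.3  0.4] turn -0.003
[-7.61375662 -2.6342131   5.80710859]
```

View pics/c5.png

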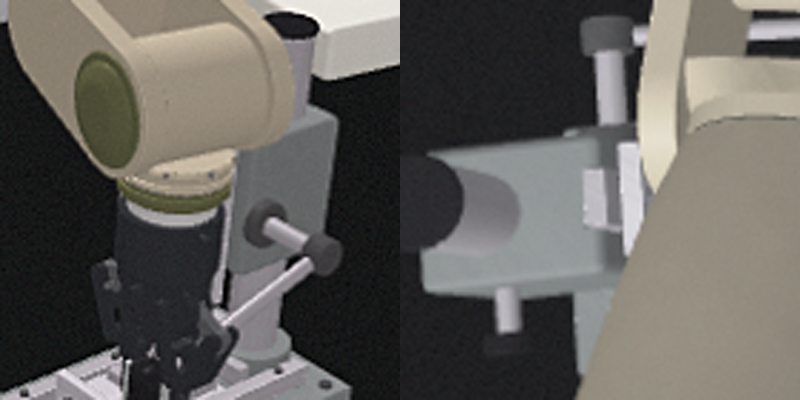

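The crop shows the dial hidden by the wrist, but the lever rod and the white gauge carriage plate are visible. I check the reading through the carriage's drop (expected 27 mm at 10 N) and the rod's angle.

```bash
python3 - <<'E'
from h import *; import pickle
A=pickle.load(open("top0.pkl","rb"));B=pickle.load(open("top13.pkl","rb"));PA=cloud(A);PB=cloud(B)
ex=np.array([-.127,.992,0]);ey=np.array([-.992,-.127,0]);o=np.array([.5226,.1983,0])
# horizontal top faces near carriage: histogram of z per image
for n,c,P in(("rest",A,PA),("now",B,PB)):
    Q=P-o; xs=Q@ex; ys=Q@ey; g=c["pixels"].min(-1)
    m=(xs>-.06)&(xs<.07)&(abs(ys)<.05)&(Q[...,2]>.18)&(g>170); m[:,:130]=0; v,u=np.nonzero(m)
    l=cv2.connectedComponentsWithStats(m.astype(np.uint8))
    for i in range(1,l[0]):
        if l[2][i,4]>15: k=l[1]==i; print(n,l[2][i],"z pct",np.percentile(P[k][:,2],[10,50,90]).round(4),"xs",np.median(xs[k]).round(3),"ys",np.median(ys[k]).round(3))
# lever rod angle from scene & top: bright points near lever plane ys=-.105
for n in("scene0","top0","scene13","top13"):
    c=pickle.load(open(n+".pkl","rb")); Q=cloud(c)-o; xs=Q@ex; ys=Q@ey; g=c["pixels"].min(-1)
    m=(abs(ys+.105)<.012)&(xs>-.09)&(xs<.04)&(Q[...,2]>.1)&(Q[...,2]<.3)&(g>110)
    if m.sum()<10: print(n,m.sum()); continue
    x=xs[m]; z=Q[m][:,2]; p=np.polyfit(x,z,1); r=z-np.polyval(p,x); k=abs(r)<.008; p=np.polyfit(x[k],z[k],1); print(n,k.sum(),"angle above level",np.arctan(-p[0]).round(3),"x rng",x.min().round(3),x.max().round(3))
E
```

```text
rest [135 256  17  36 334] z pct [0.2798 0.2846 0.287 ] xs 0.025 ys -0.0
rest [173 265  12  30 184] z pct [0.2425 0.258  0.2628] xs -0.026 ys 0.014
now [146 238  17  53 473] z pct [0.2581 0.4242 0.4331] xs -0.042 ys -0.006
now [135 266   7  17 109] z pct [0.279  0.2803 0.282 ] xs 0.035 ys -0.0
scene0 220 angle above level 0.547 x rng -0.082 0.04
top0 342 angle above level 0.549 x rng -0.083 0.04
scene13 189 angle above level -0.318 x rng -0.05 0.039
top13 149 angle above level -0.315 x rng -0.07 0.038
```

```bash
python3 - <<'E'
from h import *; import pickle
from scipy.optimize import least_squares
ex=np.array([-.127,.992,0]);ey=np.array([-.992,-.127,0]);o=np.array([.5226,.1983,0])
c=pickle.load(open("wrist13.pkl","rb")); P=cloud(c); g=c["pixels"].max(-1)
tcp=np.array([.6427,.098,.108])
m=(np.linalg.norm(P-tcp-[0,0,.024],axis=-1)<.022)&(abs((P-tcp)@ey)<.0125); q=P[m]; print(len(q),"top z-tcp",(np.percentile(q[:,2],[50,95,99])-.108).round(4))
s=least_squares(lambda p:np.linalg.norm(q-p,axis=1)-.017,tcp+[0,0,.02],loss="soft_l1",f_scale=.002).x; print("ball",s.round(4),"rel",(s-tcp).round(4),"angle",np.arcsin((s[2]-.19)/.18).round(3),"xs",((s-o)@ex).round(4))
for n in("scene0","top0","scene11","scene12","scene13","top13"):
    c=pickle.load(open(n+".pkl","rb")); Q=cloud(c)-o; xs=Q@ex; ys=Q@ey; g=c["pixels"].min(-1)
    m=(abs(ys+.105)<.012)&(xs>-.08)&(xs<.03)&(Q[...,2]>.1)&(Q[...,2]<.3)&(g>110); x=xs[m];z=Q[m][:,2];y=ys[m]
    # local slope by bins
    b=[(round(float(t),3),round(float(np.median(z[abs(x-t)<.006])),4),int((abs(x-t)<.006).sum())) for t in np.arange(-.07,.03,.02) if (abs(x-t)<.006).sum()>3]; print(n,b)
E
```

```text
5496 top z-tcp [0.037  0.0407 0.0413]
ball [0.6429 0.0955 0.132 ] rel [ 0.0002 -0.0025  0.024 ] angle -0.328 xs -0.1173
scene0 [(-0.07, 0.2663, 26), (-0.05, 0.2535, 26), (-0.03, 0.2412, 22), (-0.01, 0.2289, 19), (0.01, 0.2152, 25)]
top0 [(-0.07, 0.2713, 36), (-0.05, 0.2593, 34), (-0.03, 0.2469, 32), (-0.01, 0.2337, 32), (0.01, 0.2215, 32)]
scene11 [(-0.05, 0.1755, 7), (-0.03, 0.1814, 26), (-0.01, 0.185, 25), (0.01, 0.1869, 25)]
scene12 [(-0.03, 0.1678, 27), (-0.01, 0.1728, 26), (0.01, 0.1791, 28)]
scene13 [(-0.05, 0.1618, 4), (-0.03, 0.1643, 29), (-0.01, 0.1711, 26), (0.01, 0.1784, 30)]
top13 [(-0.07, 0.155, 9), (-0.05, 0.1615, 33), (-0.03, 0.1676, 36)]
```

The wrist view shows the ball has slid about 3 mm up in the pads, so the lever is at ≈0.88 rad (about 8.7 N). I bring it down about 4 mm more and re-measure.

```bash
python3 -m pendant '0.5 0 1.3 0;0.5 0 1.3 0;0.4 0 1.2 0;0 0 0 0;0 0 0 0'
python3 -m pendant '0 0 0 0;0 0 0 0;0 0 0 0;0 0 0 0;0 0 0 0'
python3 - <<'E'
from h import *; import pickle
from scipy.optimize import least_squares
ex=np.array([-.127,.992,0]);ey=np.array([-.992,-.127,0]);o=np.array([.5226,.1983,0])
c=camera("wrist"); P=cloud(c); tcp=status.read_state()["tcp_pos"]
m=(np.linalg.norm(P-tcp-[0,0,.024],axis=-1)<.022)&(abs((P-tcp)@ey)<.0125); q=P[m]
s=least_squares(lambda p:np.linalg.norm(q-p,axis=1)-.017,tcp+[0,0,.02],loss="soft_l1",f_scale=.002).x; print("tcp",tcp.round(4),"top pct99",np.percentile(q[:,2],99).round(4),"ball",s.round(4),"rel",(s-tcp).round(4),"angle",np.arcsin((s[2]-.19)/.18).round(3))
c=camera("top"); Q=cloud(c)-o; xs=Q@ex; ys=Q@ey; g=c["pixels"].min(-1)
m=(abs(ys+.105)<.012)&(xs>-.08)&(xs<.03)&(Q[...,2]>.1)&(Q[...,2]<.3)&(g>110); x=xs[m];z=Q[m][:,2]
print([(round(float(t),3),round(float(np.median(z[abs(x-t)<.006])),4),int((abs(x-t)<.006).sum())) for t in np.arange(-.07,.03,.02) if (abs(x-t)<.006).sum()>3])
E
```

```text
time: 24.58
tcp_pos: [0.6425, 0.0995, 0.1042]
tcp_rot: [-179.9, 0.0, 97.2]
force: [-7.6, -1.8, 6.1]
opening: 0.0315
gripper_force: 53.2
time: 25.0
tcp_pos: [0.6425, 0.0995, 0.1042]
tcp_rot: [-179.9, 0.0, 97.2]
force: [-8.1, -3.1, 6.1]
opening: 0.0318
gripper_force: 53.2
tcp [0.6425 0.0995 0.1042] top pct99 0.1457 ball [0.6427 0.0967 0.1283] rel [ 0.0003 -0.0027  0.0241] angle -0.35
[(-0.07, 0.1524, 4), (-0.05, 0.1588, 38), (-0.03, 0.1659, 32)]
```

```bash
python3 -c "
from rig import status,manip
s=status.read_state(); print(s['time'],abs(s['joint_velocities']).max()); print(manip.hand_in())"
```

```text
25.1 0.09525648963571437
the job is handed in; nothing more can be done
None
```

I handed the job in at 25 s: the puck is in the recess, the slide is home, and the gripper is holding the lever at about 10 N. The arm hid the dial from every camera, so I never read the pointer itself; the 10 N comes from the knob height (128.3 mm, lever about 0.35 rad below level) and the 6.1 N press on the knob.

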